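# Clear the shoe-polishing board and slide the wax pan to its place

### The job

Clear up the shoe-polishing board: lay the brush, bristles down, in the open drawer and push the drawer fully shut. Then slide the open wax pan along the board, never lifting or tilting it, from the round mark to the square mark where the brush was lying, so that its base stands wholly inside the square outline, and let go. Leave the shoe, the bottle and the tin where they are.

Things in the scene. Friction and masses are not known exactly. Their poses are not given: they have to be found in the camera images.
- brush: Shoe brush lying bristles down on the square mark: 150 mm long (its x), 46 wide (y), 44 high. Wooden back from 26 to 44 mm above the origin, black bristles (140 x 40) below. Origin at the centre of its underside (bristle tips), z up.
- pan: Open round steel pan full of hard dark wax, about 0.5 kg, standing on the round mark on the board: base 100 mm across, rim 112 mm across, 45 mm high. One flat bar handle along its own -x: from 52 to 178 mm from the pan's axis, 18 mm wide (y), from 32 to 44 mm above the origin. Origin at the centre of its underside, z up.
- square_mark: Square black outline on the wooden board, flat, inside 126 x 126 mm, outside 136 mm. Origin at its centre on the board's top face, which is 12 mm above the table; x and y along its sides. Its centre is 210 mm from the round mark's, along the board's length (y of both marks). The board is 330 x 400 mm, 12 mm thick and fixed, and reaches 85 mm from the marks' centre line towards the robot.
- round_mark: Round black outline on the same board, flat, inside diameter 126 mm. Origin at its centre on the board's top face, axes as those of the square mark.
- unit_drawer0 (a joint): Opening of the drawer in m: 0 shut, about 0.15 at the start, 0.166 at most. The drawer belongs to a low wooden unit, fixed on the table, 240 mm deep, 260 wide, 100 high, whose front faces the robot.
- drawer_floor (a point): Point on the drawer's inner floor that moves with it: x points into the unit (the shutting direction), y across, z up. The inner space runs in x from -78 to +117 mm, in y from -109 to +109 mm of this point; the walls rise 56 mm above the floor. With the drawer open by q, only x below q - 84 mm is uncovered by the unit's top, which is 78 mm above this floor.
- unit_drawer0_handle (a point): Middle of the drawer's steel bar handle, 120 mm long across the drawer's y, 35 mm in front of the drawer's front panel; axes as the drawer floor's.
- shoe: Black shoe, 220 mm long (its x), 77 wide, 77 high, standing at the far edge of the board; bystander. Origin at the centre of its sole.
- bottle: White bottle with black cap, 52 mm across, 140 high, standing at the far edge of the board; bystander. Origin at the centre of its underside.
- tin: Closed flat round tin, 84 mm across, 30 high, on top of the drawer unit; bystander. Origin at the centre of its underside.
Things that resemble listed ones, but are neither listed nor needed, are in the scene too. What is meant by the pan is not orange or yellow, and is the larger of those in its own colour.

How it is judged:
By the outcome, as a careful person would: the job done as asked, in the order asked, and still so for the second after the job is handed in, with the robot touching nothing.
It also fails if it takes over 72 s, if anything falls off the work surface, if the arm or the gripper's body presses on something with over 40 N, if the wrist force passes 120 N, or if a joint passes its speed limit or range.

### The arm

A 6-joint arm with a two-finger parallel gripper is mounted at the origin on the work surface. World frame = base frame: x ahead of the robot, y to its left, z up, the work surface at z = 0. Lengths are in mm, angles in rad, forces in N, time in s.
With the tool pointing down it reaches from about 275 to 1000 mm from the base axis. Payload 8.4 kg.
Tool frame: the origin (TCP) lies midway between the tips of the shut fingers; the grasp point (between the pads) lies 19 mm behind it; z points along the fingers, y is the line along which they close (so a half turn about z gives the same grasp; the last joint's range is limited). The gripper opens to 85 mm and grips with 20 to 120 N. Pads are 22 mm wide; open, the fingers measure 114 mm over their backs; the gripper's body (76 mm by 85 mm) begins 54 mm behind the grasp point. The pads swing forward as they close: fully open they stand 13 mm farther back than shut.
Start: joints at [1.15, 0.353, 1.633, -0, 1.155, -0.002], TCP at [254.164, 570.989, 231.281] pointing down, gripper open.
Joint ranges: [-2.63, 2.63], [-0.92, 2.1], [0.06, 2.66], [-1.3, 4.44], [0, 2.69], [-3.02, 3.02]. Speed limits (rad/s): [2.22, 2.22, 2.79, 3.14, 3.14, 3.14].

### API

Orientations are given as [roll, pitch, yaw] about the fixed x, y, z axes, in that order (R = Rz(yaw) Ry(pitch) Rx(roll)).
In Python, from rig import r, imaging gives the robot as it stands. The module is installed in compiled form; this text tells all that it offers.
- The arm moves only by the tool arm_command, never from a script. Its argument "deltas" is a list of rows, each an object of numbers: "hand": the finger opening in mm, from 0 to 85.4; "tx", "ty", "tz": the shift along the tool's x, y, z in mm; "wx", "wy", "wz": the turn, a rotation vector about the tool's x, y, z in rad. A call has 1 to 8 rows; each row shifts and turns the commanded pose from where the row before left it, along the tool's axes as they then stand; what a row does not reach is not made up. A row lasts 1/8 s, in which the tool goes at most 62.5 mm and 10.7 degrees, less where a joint would pass 70% of its speed; a pose out of reach is approached as far as the arm can. A call with a gripper value outside its range is refused whole. The fingers move at their own pace and stop on an object; "squeeze" is the grip in N (left out, the last holds). Time passes only in rows, so rows that do not move let the fingers close. It gives the time, the measured TCP pose, the force, the opening and the grip force at its end, in the units of the state.
- r.sense(): the state, without advancing time (a new reading comes with each control period).
- imaging.grab_frame(name): name is "scene" or "top"; returns a dict with "image" (400x640x3 uint8, red, green, blue), "mtx" (3x3 intrinsics, pixels), "world_to_cam" (4x4, takes a point from world to camera coordinates). Camera axes: x right, y up, looking along -z (the intrinsics and any distortion apply to the point x, -y, -z); pixel columns grow to the right and rows downward; lengths in mm; the calibration is good to about 2 mm. A picture is of the moment at which its call begins. There is no depth.
- r.sign_off(): hands the job in; it is judged then, once.
The state is a dict: "clock": time; "qpos": joint angles; "qvel": joint speeds; "joint_efforts": joint torques, N m; "eef_pos": TCP position; "tcp_rot": TCP orientation; "contact_force": force on the tool from outside, world axes, zero at the start; "wrist_torque": the same for the moment, N m; "opening": opening from 0.0 (shut) to 1.0 (fully open); "grasp_force": force on a finger pad.
Only numpy, scipy, OpenCV 4.12 (cv2) and the standard library are available. Lean on these libraries where they do the work, as an engineer would, in place of code of your own. Each camera call takes 0.05 s, during which the arm holds its last target. There are 200 camera calls.

## Working session

There is one attempt and no reset: what is moved stays moved. The work goes in short steps, Python scripts to look and compute and a tool call to move; the robot and the scene stay as the last step left them, time stands still between calls to the robot, and variables do not carry over. Pictures are saved under pics/ and viewed, at most 10 in all, crops included, and the job is handed in when it is done.

Besides the shell and the picture viewer there is one more tool, called after "Emit:" as name(argument=value, ...), one argument or row to a line, values as JSON. arm_command: Moves the arm, as the interface text tells. Its arguments: {"type":"object","properties":{"deltas":{"type":"array"},"squeeze":{"type":"number"}},"required":["deltas"]}

```bash
mkdir -p pics; cat > h.py <<'E'
import numpy as np, cv2
from rig import r, imaging
def grab(name, fn=None):
    f=imaging.grab_frame(name)
    if fn: cv2.imwrite('pics/'+fn, cv2.cvtColor(f['image'],cv2.COLOR_RGB2BGR))
    return f
def ray(f,uv,z):
    """pixel(s) -> world point on plane z"""
    uv=np.atleast_2d(np.float64(uv)); K=f['mtx']; T=f['world_to_cam']
    d=np.c_[uv,np.ones(len(uv))]@np.linalg.inv(K).T; d=d*[1,-1,-1]
    R=T[:3,:3]; c=-R.T@T[:3,3]; d=d@R
    return c+d*((z-c[2])/d[:,2])[:,None]
def proj(f,p):
    p=np.atleast_2d(np.float64(p)); q=p@f['world_to_cam'][:3,:3].T+f['world_to_cam'][:3,3]
    q=(q*[1,-1,-1])@f['mtx'].T; return q[:,:2]/q[:,2:]
E
python3 - <<'E'
from h import *
for n in('scene','top'):
    f=grab(n,n+'0.png'); T=f['world_to_cam']; print(n,f.keys(),(-T[:3,:3].T@T[:3,3]).round(),f['mtx'].round(1).tolist())
print(r.sense())
E
```

```text
scene dict_keys(['image', 'mtx', 'world_to_cam']) [1077. -425.  729.] [[363.7, 0.0, 318.7], [0.0, 363.7, 197.7], [0.0, 0.0, 1.0]]
top dict_keys(['image', 'mtx', 'world_to_cam']) [ 321. -125. 1332.] [[401.7, 0.0, 322.4], [0.0, 401.7, 207.2], [0.0, 0.0, 1.0]]
{'clock': 0.1, 'qpos': array([ 1.14954391e+00,  3.53555946e-01,  1.63406527e+00, -2.12852825e-05,
        1.15521250e+00, -2.40789730e-03]), 'qvel': array([ 1.41575712e-03, -1.20770203e-03, -1.12902221e-03,  6.37638387e-05,
        8.14589117e-04,  1.54009320e-03]), 'joint_efforts': array([ 9.71970512e-04, -6.06354976e+01, -3.42822111e+01, -8.69925930e-05,
        3.84496321e-03,  4.15750446e-05]), 'eef_pos': array([254.02401382, 570.57428843, 230.64873262]), 'tcp_rot': array([-3.14035155e+00,  1.64744174e-05,  2.72275675e+00]), 'contact_force': array([-0.13218574,  0.04352605,  0.48159702]), 'wrist_torque': array([-0.02857783, -0.04886403, -0.04549211]), 'grasp_force': 0.0, 'opening': 0.9995286418605023}
```

View pics/scene0.png

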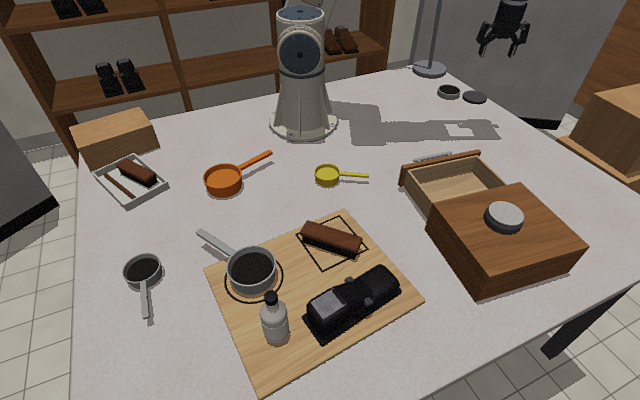

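View pics/top0.png

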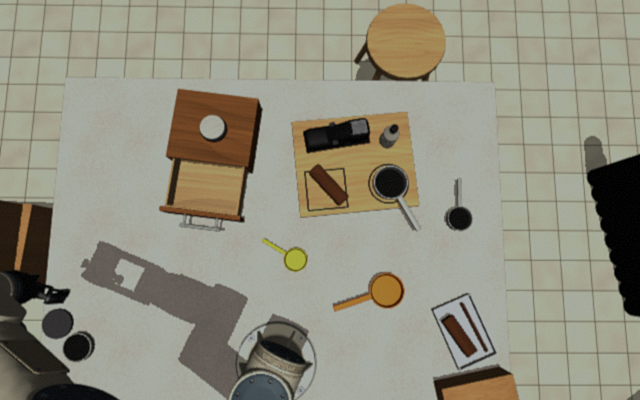

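The scene view shows the brush on the square (330,240), the steel pan at (250,270) with its handle going to (200,235), and the open drawer at (450,180). The top view confirms this: brush (328,185), pan (389,182), drawer (207,185). The orange, yellow and small steel pans are decoys.

```bash
cat > m.py <<'E'
from h import *
def comp(mask,seed):
    n,l,s,c=cv2.connectedComponentsWithStats(mask.astype(np.uint8),connectivity=4)
    ys,xs=np.nonzero(l); i=np.argmin((xs-seed[0])**2+(ys-seed[1])**2)
    return (l==l[ys[i],xs[i]]).astype(np.uint8)
E
python3 - <<'E'
from m import *
for n,box,s in(('scene',(195,205,430,360),3.4),('top',(155,85,425,240),2.95)):
    im=cv2.imread(f'pics/{n}0.png'); a,b,c,d=box
    cv2.imwrite(f'pics/{n}0c.png',cv2.resize(im[b:d,a:c],None,fx=s,fy=s,interpolation=cv2.INTER_CUBIC))
    hsv=cv2.cvtColor(im,cv2.COLOR_BGR2HSV)
    for p in ([(330,235),(330,245),(250,270),(220,245),(350,255),(470,240),(330,290)] if n=='scene' else [(328,185),(389,182),(410,215),(320,210),(215,130),(205,185),(203,222)]):
        print(n,p,hsv[p[1],p[0]])
E
```

```text
scene (330, 235) [ 11 155  94]
scene (330, 245) [168  64  20]
scene (250, 270) [135  43  24]
scene (220, 245) [ 18   9 148]
scene (350, 255) [81 99 18]
scene (470, 240) [ 14 153 125]
scene (330, 290) [128  18 113]
top (328, 185) [ 10 173  75]
top (389, 182) [23 73 14]
top (410, 215) [ 39  15 171]
top (320, 210) [ 24 102 108]
top (215, 130) [ 35  20 167]
top (205, 185) [ 20 110 165]
top (203, 222) [ 27  17 165]
```

View pics/scene0c.png

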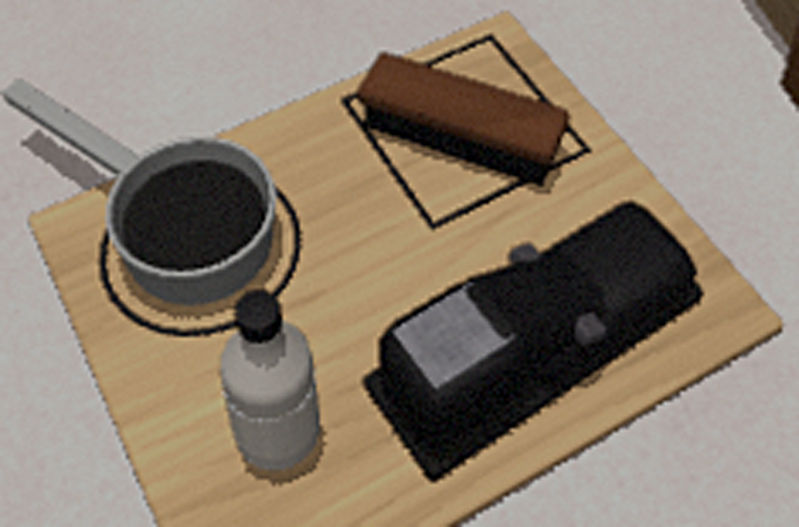

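View pics/top0c.png

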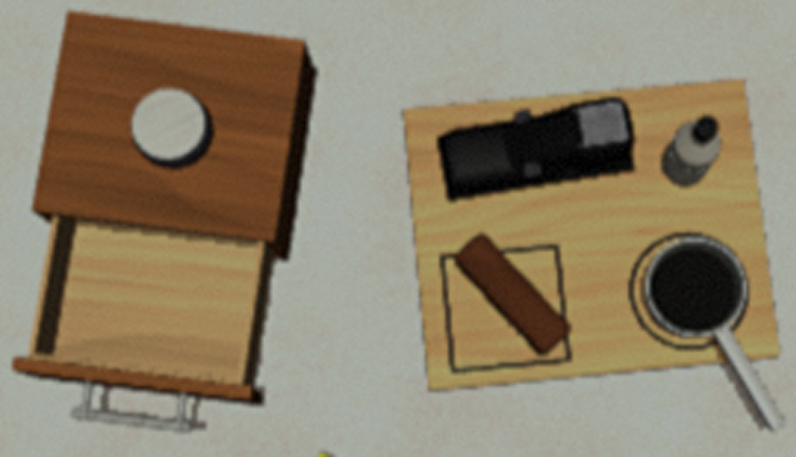

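The crops show the square's corners, the round mark, the brush lying diagonally across the square, and the pan handle pointing off the board towards the robot's right. In the top crop the drawer's handle bar runs from (75,412) to (200,428).

```bash
python3 - <<'E'
from m import *
np.set_printoptions(suppress=True,precision=1)
S=lambda a:np.array(a)/3.4+[195,205]-.35
Tp=lambda a:np.array(a)/2.95+[155,85]-.33
fs=grab('scene');ft=grab('top')
sq=ray(fs,S([(343,99),(493,36),(590,150),(433,226)]),12); sqt=ray(ft,Tp([(452,371),(570,360),(557,245),(441,256)]),12)
print('sqS',sq[:,:2].tolist(),sq.mean(0));print('sqT',sqt[:,:2].tolist(),sqt.mean(0))
for nm,q in (('S',np.roll(sq,0,0)),('T',sqt)):
    e=[np.degrees(np.arctan2(*(q[(i+1)%4]-q[i])[[1,0]])) for i in range(4)];print(nm,np.array(e),[np.linalg.norm(q[(i+1)%4]-q[i]) for i in range(4)])
# brush by mask (top face z=56)
for n,f,seed in(('scene',fs,(330,235)),('top',ft,(328,185))):
    h=cv2.cvtColor(f['image'],cv2.COLOR_RGB2HSV)
    m=comp((h[...,0]<16)&(h[...,1]>110)&(h[...,2]<115)&(h[...,2]>35),seed)
    ys,xs=np.nonzero(m); P=ray(f,np.c_[xs,ys],54 if n=='scene' else 55)[:,:2]
    print(n,'brush',m.sum(),cv2.minAreaRect(P.astype(np.float32)))
# pan rim
# outer rim ellipse pts
sc=S([(107,200),(198,138),(275,205),(190,277)])
print('rim S',ray(fs,sc,57)[:,:2].tolist())
tc=Tp([(644,287),(695,237),(747,288),(695,340)])
print('rim T',ray(ft,tc,57)[:,:2].tolist())
print('round T',ray(ft,Tp([(630,290),(690,232),(749,290),(689,349)]),12)[:,:2].tolist())
print('hand S',ray(fs,S([(10,89),(128,163)]),56)[:,:2].tolist())
print('hand T',ray(ft,Tp([(774,426),(721,337)]),56)[:,:2].tolist())
print('unit top T',ray(ft,Tp([(69,12),(304,42),(277,245),(35,210)]),100)[:,:2].tolist())
print('unit top S',ray(fs,[(524,186),(583,245),(481,292),(426,231)],100)[:,:2].tolist())
for z in(40,50,60): print('dh T',z,ray(ft,Tp([(75,412),(200,428)]),z)[:,:2].tolist(), 'S',ray(fs,[(415,161),(452,151)],z)[:,:2].tolist())
print('panel top T',ray(ft,Tp([(14,362),(262,394)]),80)[:,:2].tolist())
print('inner T floor',ray(ft,Tp([(40,355),(244,386)]),78)[:,:2].tolist())
cv2.imwrite('pics/dr.png',cv2.resize(cv2.cvtColor(fs['image'],3+1)[135:305,390:595],None,fx=3.5,fy=3.5,interpolation=2))
E
```

```text
sqS [[499.5654818485806, -227.38088788118506], [487.9010238347279, -94.59406647529028], [618.5744836608585, -81.43943487059272], [631.2988145446598, -213.22533849069825]] [ 559.3 -154.2   12. ]
sqT [[487.31492126763646, -96.62662549947689], [500.6600471644051, -229.22604219961033], [632.8559738629624, -214.89711561760632], [618.9819377226602, -82.88620379836058]] [ 560.  -155.9   12. ]
S [  95.     5.7  -84.5 -173.9] [np.float64(133.29816022675607), np.float64(131.33391578562896), np.float64(132.3987650599816), np.float64(132.49169982214883)]
T [ -84.3    6.2   96.  -174. ] [np.float64(133.26926762917336), np.float64(132.97022663996174), np.float64(132.73797391165456), np.float64(132.38203205379494)]
scene brush 985 ((573.5761108398438, -164.68646240234375), (148.4221649169922, 52.23094177246094), 42.97187805175781)
top brush 597 ((567.4336547851562, -162.126220703125), (148.4212646484375, 45.85227584838867), 43.0599365234375)
rim S [[552.4866432600535, -413.4577269099973], [527.2871447155095, -343.7066082240575], [601.7189573304049, -314.1006712961115], [631.201483932616, -380.62369
[... 898 characters left out ...]
013245241, 312.2826640915072], [419.5055933421547, 176.14961447775056]] S [[403.1488335672018, 203.45176764072352], [408.9311613539493, 339.2384876809405]]
dh T 50 [[435.25500398927767, 308.89649536700506], [418.74329376016004, 173.81711736905135]] S [[412.92440808965205, 194.32488838807154], [418.6228034849513, 328.1406194840019]]
dh T 60 [[434.3639066540312, 305.510326642503], [417.98099417816536, 171.48462026035207]] S [[422.6999826121024, 185.19800913541957], [428.3144456159531, 317.0427512870636]]
panel top T [[485.31534627647517, 365.74537161986564], [452.88333962996046, 102.76795074767462]]
inner T floor [[493.2598589663254, 339.5207439781616], [461.5085822799387, 122.44130422839804]]
```

View pics/dr.png

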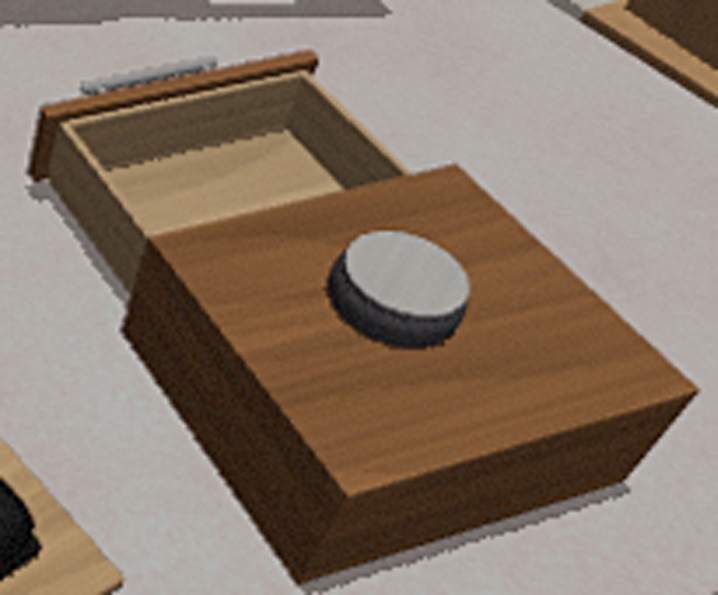

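```bash
cat >> h.py <<'E'
def go(x,y,z,yaw=None):
    """remaining shift in tool axes, and turn about tool z"""
    from scipy.spatial.transform import Rotation as Ro
    s=r.sense(); R=Ro.from_euler('xyz',s['tcp_rot']); d=R.inv().apply(np.array([x,y,z])-s['eef_pos'])
    w=R.as_euler('xyz')[2]
    print('t',s['clock'],'pos',s['eef_pos'].round(1),'yaw',np.degrees(w).round(2),'rot',s['tcp_rot'].round(4),'F',s['contact_force'].round(1),'grip',round(s['grasp_force'],1),round(s['opening'],3))
    print('txyz',d.round(1),'wz', None if yaw is None else round(-((np.radians(yaw)-w+np.pi)%(2*np.pi)-np.pi),4))
E
python3 - <<'E'
from h import *
np.set_printoptions(suppress=True,precision=1)
f=grab('scene'); S=lambda a:np.array(a)/3.5+[390,135]-.36
u=ray(f,S([(150,237),(457,165),(697,390),(348,494)]),100)[:,:2];print('unit',u.tolist(),u.mean(0))
for i in range(4): d=u[(i+1)%4]-u[i];print(np.degrees(np.arctan2(d[1],d[0])),np.linalg.norm(d))
print('panel',ray(f,S([(42,107),(317,54)]),80)[:,:2].tolist())
print('inner front top',ray(f,S([(62,124),(303,72)]),78)[:,:2].tolist())
print('floor front',ray(f,S([(107,168),(290,129)]),22)[:,:2].tolist())
E
```

```text
unit [[615.2126565686654, 92.26643860430869], [647.0442235230814, 348.1463056600292], [867.244716855864, 320.65092788843646], [836.3469021102055, 66.21040687583331]] [741.5 206.8]
82.90881014590249 257.8521960721426
-7.117411351817133 221.91046181467746
-96.92377418457306 256.3096831749085
173.27988005757746 222.66403243600323
panel [[442.64330138976504, 121.2388785394798], [478.4640153486371, 374.3941839786126]]
inner front top [[465.3875579842521, 125.40127639383917], [491.342453804923, 348.4934958032413]]
floor front [[476.3234243264093, 174.23236999631553], [499.4104812843914, 348.6686002902348]]
```

Emit:
arm_command(
  deltas=[
    {"tx":-36.6,"ty":-33.8},
    {"tx":-36.6,"ty":-33.8},
    {"tx":-36.6,"ty":-33.8},
    {"tx":-36.6,"ty":-33.8},
    {"tx":-36.6,"ty":-33.8},
    {"tx":-36.6,"ty":-33.8},
    {"tx":-36.6,"ty":-33.8},
    {"tx":-36.6,"ty":-33.8},
  ],
)

```text
schema error: expected keys hand, tx, ty, tz, wx, wy, wz
```

Emit:
arm_command(
  deltas=[
    {"tx":-36.6,"ty":-33.8},
    {"tx":-36.6,"ty":-33.8},
    {"tx":-36.6,"ty":-33.8},
    {"tx":-36.6,"ty":-33.8},
    {"tx":-36.6,"ty":-33.8},
    {"tx":-36.6,"ty":-33.8},
    {"tx":-36.6,"ty":-33.8},
    {"tx":-36.6,"ty":-33.8},
  ],
)

```text
schema error: expected keys hand, tx, ty, tz, wx, wy, wz
```

Emit:
arm_command(
  deltas=[
    {"wz":0.18},
    {"wz":0.18},
    {"wz":0.18},
    {"wz":0.18},
    {"wz":0.18},
    {"wz":0.18},
    {"wz":0.18},
    {"wz":0.18},
  ],
)

```text
schema error: expected keys hand, tx, ty, tz, wx, wy, wz
```

Emit:
arm_command(
  deltas=[
    {"wz":0.18},
    {"wz":0.18},
    {"wz":0.172},
    {"tx":0},
  ],
)

```text
schema error: expected keys hand, tx, ty, tz, wx, wy, wz
```

```bash
python3 - <<'E'
from h import *
go(569,-162,26,43)
grab('scene','s1.png')
E
```

```text
t 0.25 pos [254.1 570.8 230.9] yaw 156.01 rot [-3.1409 -0.      2.7228] F [ 1.   0.2 -0.5] grip 0.0 1.002
txyz [-585.7 -541.3  205.3] wz 1.9723
```

Emit:
arm_command(
  deltas=[
    {"hand":85,"tx":-36.6,"ty":-33.8,"tz":0,"wx":0,"wy":0,"wz":0},
    {"hand":85,"tx":-36.6,"ty":-33.8,"tz":0,"wx":0,"wy":0,"wz":0},
    {"hand":85,"tx":-36.6,"ty":-33.8,"tz":0,"wx":0,"wy":0,"wz":0},
    {"hand":85,"tx":-36.6,"ty":-33.8,"tz":0,"wx":0,"wy":0,"wz":0},
    {"hand":85,"tx":-36.6,"ty":-33.8,"tz":0,"wx":0,"wy":0,"wz":0},
    {"hand":85,"tx":-36.6,"ty":-33.8,"tz":0,"wx":0,"wy":0,"wz":0},
    {"hand":85,"tx":-36.6,"ty":-33.8,"tz":0,"wx":0,"wy":0,"wz":0},
    {"hand":85,"tx":-36.6,"ty":-33.8,"tz":0,"wx":0,"wy":0,"wz":0},
  ],
)

```text
clock: 1.3
eef_pos: [412.2, 203.4, 231.5]
tcp_rot: [3.141, 0.0, 2.723]
contact_force: [0.5, 0.1, 0.8]
opening: 0.995
grasp_force: 0.0
```

Emit:
arm_command(
  deltas=[
    {"hand":85,"tx":-36.6,"ty":-33.8,"tz":0,"wx":0,"wy":0,"wz":0},
    {"hand":85,"tx":-36.6,"ty":-33.8,"tz":0,"wx":0,"wy":0,"wz":0},
    {"hand":85,"tx":-36.6,"ty":-33.8,"tz":0,"wx":0,"wy":0,"wz":0},
    {"hand":85,"tx":-36.6,"ty":-33.8,"tz":0,"wx":0,"wy":0,"wz":0},
    {"hand":85,"tx":-36.6,"ty":-33.8,"tz":0,"wx":0,"wy":0,"wz":0},
    {"hand":85,"tx":-36.6,"ty":-33.8,"tz":0,"wx":0,"wy":0,"wz":0},
    {"hand":85,"tx":-36.6,"ty":-33.8,"tz":0,"wx":0,"wy":0,"wz":0},
    {"hand":85,"tx":-36.6,"ty":-33.8,"tz":0,"wx":0,"wy":0,"wz":0},
  ],
)

```text
clock: 2.3
eef_pos: [569.7, -162.9, 231.3]
tcp_rot: [3.141, 0.0, 2.723]
contact_force: [1.3, 1.0, 1.0]
opening: 0.997
grasp_force: 0.0
```

Emit:
arm_command(
  deltas=[
    {"hand":85,"tx":0,"ty":0,"tz":0,"wx":0,"wy":0,"wz":0.18},
    {"hand":85,"tx":0,"ty":0,"tz":0,"wx":0,"wy":0,"wz":0.18},
    {"hand":85,"tx":0,"ty":0,"tz":0,"wx":0,"wy":0,"wz":0.18},
    {"hand":85,"tx":0,"ty":0,"tz":0,"wx":0,"wy":0,"wz":0.18},
    {"hand":85,"tx":0,"ty":0,"tz":0,"wx":0,"wy":0,"wz":0.18},
    {"hand":85,"tx":0,"ty":0,"tz":0,"wx":0,"wy":0,"wz":0.18},
    {"hand":85,"tx":0,"ty":0,"tz":0,"wx":0,"wy":0,"wz":0.18},
    {"hand":85,"tx":0,"ty":0,"tz":0,"wx":0,"wy":0,"wz":0.18},
  ],
)

```text
clock: 3.3
eef_pos: [569.2, -161.2, 231.3]
tcp_rot: [-3.142, 0.0, 1.277]
contact_force: [0.6, 0.6, -0.4]
opening: 0.994
grasp_force: 0.0
```

Emit:
arm_command(
  deltas=[
    {"hand":85,"tx":0,"ty":0,"tz":30,"wx":0,"wy":0,"wz":0.18},
    {"hand":85,"tx":0,"ty":0,"tz":30,"wx":0,"wy":0,"wz":0.18},
    {"hand":85,"tx":0,"ty":0,"tz":30,"wx":0,"wy":0,"wz":0.172},
    {"hand":85,"tx":0,"ty":0,"tz":0,"wx":0,"wy":0,"wz":0},
  ],
)

```text
clock: 3.8
eef_pos: [567.6, -160.8, 139.3]
tcp_rot: [-3.138, 0.002, 0.752]
contact_force: [0.5, 0.2, 0.3]
opening: 0.995
grasp_force: 0.0
```

```bash
python3 - <<'E'
from h import *
go(569,-162,26,43)
f=grab('scene','s1.png')
im=cv2.imread('pics/s1.png')[150:300,260:420]
cv2.imwrite('pics/s1c.png',cv2.resize(im,None,fx=4,fy=4,interpolation=2))
E
```

```text
t 3.8 pos [ 567.6 -160.8  139.3] yaw 43.08 rot [-3.1378e+00  2.3000e-03  7.5190e-01] F [0.5 0.2 0.3] grip 0.0 0.995
txyz [  0.4   2.3 113.3] wz 0.0015
```

View pics/s1c.png

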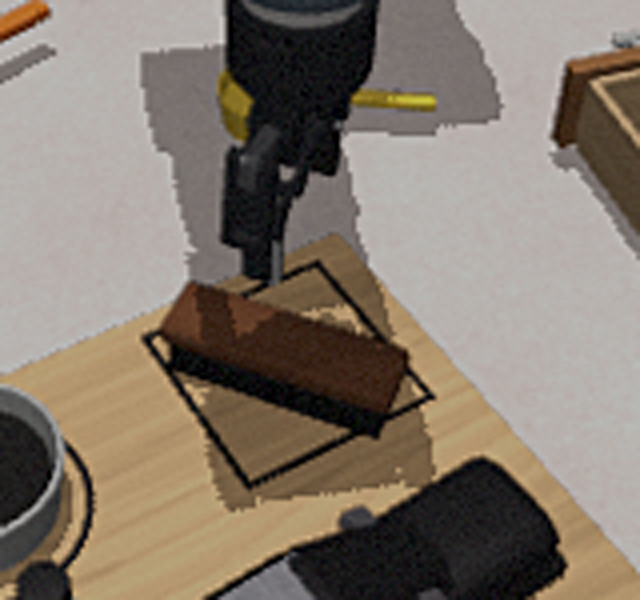

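The crop shows the open gripper above the brush, with its fingers straddling the long side and the shoe well clear. Next it goes down and grips.

Emit:
arm_command(
  deltas=[
    {"hand":85,"tx":0,"ty":1,"tz":38,"wx":0,"wy":0,"wz":0},
    {"hand":85,"tx":0,"ty":0,"tz":38,"wx":0,"wy":0,"wz":0},
    {"hand":85,"tx":0,"ty":0,"tz":25,"wx":0,"wy":0,"wz":0},
    {"hand":85,"tx":0,"ty":0,"tz":12,"wx":0,"wy":0,"wz":0},
    {"hand":85,"tx":0,"ty":0,"tz":0,"wx":0,"wy":0,"wz":0},
  ],
)

```text
clock: 4.47
eef_pos: [570.4, -162.1, 28.8]
tcp_rot: [3.141, -0.0, 0.752]
contact_force: [0.3, -0.1, 0.5]
opening: 0.993
grasp_force: 0.0
```

Emit:
arm_command(
  deltas=[
    {"hand":35,"tx":0,"ty":0,"tz":0,"wx":0,"wy":0,"wz":0},
    {"hand":35,"tx":0,"ty":0,"tz":0,"wx":0,"wy":0,"wz":0},
    {"hand":35,"tx":0,"ty":0,"tz":0,"wx":0,"wy":0,"wz":0},
    {"hand":35,"tx":0,"ty":0,"tz":0,"wx":0,"wy":0,"wz":0},
    {"hand":35,"tx":0,"ty":0,"tz":0,"wx":0,"wy":0,"wz":0},
    {"hand":35,"tx":0,"ty":0,"tz":0,"wx":0,"wy":0,"wz":0},
    {"hand":35,"tx":0,"ty":0,"tz":0,"wx":0,"wy":0,"wz":0},
    {"hand":35,"tx":0,"ty":0,"tz":0,"wx":0,"wy":0,"wz":0},
  ],
  squeeze=50,
)

```text
clock: 5.48
eef_pos: [570.6, -162.1, 29.5]
tcp_rot: [3.14, -0.001, 0.751]
contact_force: [-1.1, 0.3, 6.0]
opening: 0.531
grasp_force: 51.9
```

Emit:
arm_command(
  deltas=[
    {"hand":35,"tx":0,"ty":0,"tz":-15,"wx":0,"wy":0,"wz":0},
    {"hand":35,"tx":0,"ty":0,"tz":-30,"wx":0,"wy":0,"wz":0},
    {"hand":35,"tx":0,"ty":0,"tz":-40,"wx":0,"wy":0,"wz":0},
    {"hand":35,"tx":0,"ty":0,"tz":-40,"wx":0,"wy":0,"wz":0},
    {"hand":35,"tx":0,"ty":0,"tz":0,"wx":0,"wy":0,"wz":0},
  ],
)

```text
clock: 6.1
eef_pos: [572.1, -162.5, 157.5]
tcp_rot: [3.136, -0.004, 0.751]
contact_force: [0.5, 0.0, -0.8]
opening: 0.528
grasp_force: 51.7
```

```bash
python3 - <<'E'
from h import *
go(540,228,150,82.9)
E
```

```text
t 6.1 pos [ 572.1 -162.5  157.5] yaw 43.03 rot [ 3.1357 -0.0035  0.751 ] F [ 0.5  0.  -0.8] grip 51.7 0.528
txyz [ 243.  -307.5    6.6] wz -0.6959
```

Emit:
arm_command(
  deltas=[
    {"hand":35,"tx":30,"ty":-38,"tz":0,"wx":0,"wy":0,"wz":0},
    {"hand":35,"tx":30,"ty":-38,"tz":0,"wx":0,"wy":0,"wz":0},
    {"hand":35,"tx":30,"ty":-38,"tz":0,"wx":0,"wy":0,"wz":0},
    {"hand":35,"tx":30,"ty":-38,"tz":0,"wx":0,"wy":0,"wz":0},
    {"hand":35,"tx":30,"ty":-38,"tz":0,"wx":0,"wy":0,"wz":0},
    {"hand":35,"tx":30,"ty":-38,"tz":0,"wx":0,"wy":0,"wz":0},
    {"hand":35,"tx":30,"ty":-38,"tz":0,"wx":0,"wy":0,"wz":0},
    {"hand":35,"tx":30,"ty":-38,"tz":0,"wx":0,"wy":0,"wz":0},
  ],
)

```text
clock: 7.1
eef_pos: [537.0, 225.4, 152.6]
tcp_rot: [-3.141, 0.001, 0.751]
contact_force: [0.1, -0.2, -1.1]
opening: 0.528
grasp_force: 51.8
```

Emit:
arm_command(
  deltas=[
    {"hand":35,"tx":0,"ty":0,"tz":0,"wx":0,"wy":0,"wz":-0.17},
    {"hand":35,"tx":0,"ty":0,"tz":0,"wx":0,"wy":0,"wz":-0.18},
    {"hand":35,"tx":0,"ty":0,"tz":0,"wx":0,"wy":0,"wz":-0.18},
    {"hand":35,"tx":0,"ty":0,"tz":0,"wx":0,"wy":0,"wz":-0.166},
    {"hand":35,"tx":0,"ty":0,"tz":0,"wx":0,"wy":0,"wz":0},
    {"hand":35,"tx":0,"ty":0,"tz":0,"wx":0,"wy":0,"wz":0},
  ],
)

```text
clock: 7.85
eef_pos: [537.6, 223.9, 152.9]
tcp_rot: [-3.141, 0.0, 1.443]
contact_force: [-0.1, -0.7, -1.2]
opening: 0.531
grasp_force: 51.9
```

```bash
python3 - <<'E'
from h import *
go(540,228,40,82.9)
f=grab('scene','s2.png')
im=cv2.imread('pics/s2.png')[60:260,370:610]
cv2.imwrite('pics/s2c.png',cv2.resize(im,None,fx=3,fy=3,interpolation=2))
E
```

```text
t 7.85 pos [537.6 223.9 152.9] yaw 82.69 rot [-3.1409e+00  4.0000e-04  1.4432e+00] F [-0.1 -0.7 -1.2] grip 51.9 0.531
txyz [  4.4   1.9 112.9] wz -0.0037
```

View pics/s2c.png

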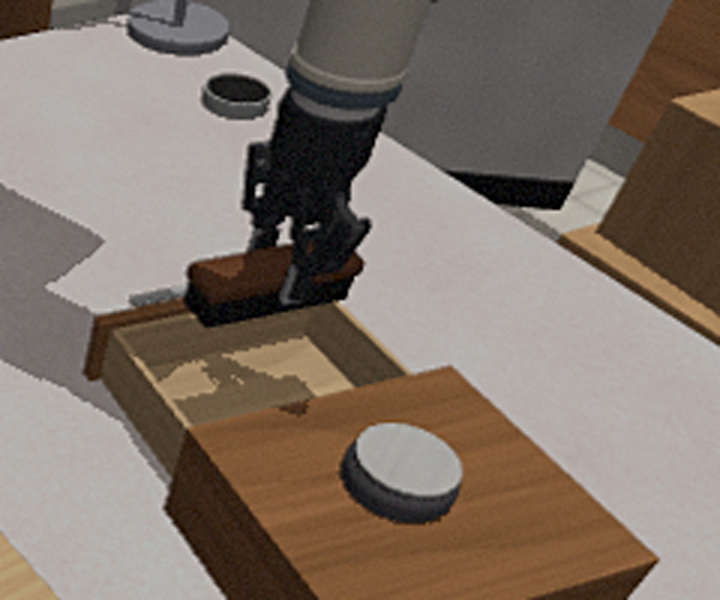

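The brush is level above the open part of the drawer and parallel to the front panel. Next it goes down with force checks.

Emit:
arm_command(
  deltas=[
    {"hand":35,"tx":3,"ty":1,"tz":25,"wx":0,"wy":0,"wz":0},
    {"hand":35,"tx":0,"ty":0,"tz":25,"wx":0,"wy":0,"wz":0},
    {"hand":35,"tx":0,"ty":0,"tz":25,"wx":0,"wy":0,"wz":0},
    {"hand":35,"tx":0,"ty":0,"tz":18,"wx":0,"wy":0,"wz":0},
    {"hand":35,"tx":0,"ty":0,"tz":12,"wx":0,"wy":0,"wz":0},
    {"hand":35,"tx":0,"ty":0,"tz":5,"wx":0,"wy":0,"wz":0},
    {"hand":35,"tx":0,"ty":0,"tz":0,"wx":0,"wy":0,"wz":0},
  ],
)

```text
clock: 8.78
eef_pos: [539.5, 227.0, 43.4]
tcp_rot: [3.141, -0.0, 1.447]
contact_force: [-0.2, 0.2, -1.7]
opening: 0.528
grasp_force: 51.9
```

Emit:
arm_command(
  deltas=[
    {"hand":35,"tx":0,"ty":0,"tz":1,"wx":0,"wy":0,"wz":0},
    {"hand":35,"tx":0,"ty":0,"tz":0,"wx":0,"wy":0,"wz":0},
  ],
)

```text
clock: 9.02
eef_pos: [539.7, 227.1, 42.8]
tcp_rot: [3.141, -0.0, 1.447]
contact_force: [0.5, 0.4, -1.7]
opening: 0.53
grasp_force: 51.9
```

Emit:
arm_command(
  deltas=[
    {"hand":35,"tx":0,"ty":0,"tz":1.5,"wx":0,"wy":0,"wz":0},
    {"hand":35,"tx":0,"ty":0,"tz":0,"wx":0,"wy":0,"wz":0},
  ],
)

```text
clock: 9.28
eef_pos: [539.3, 226.9, 40.8]
tcp_rot: [-3.142, 0.0, 1.447]
contact_force: [0.0, -0.4, -2.0]
opening: 0.527
grasp_force: 51.9
```

Emit:
arm_command(
  deltas=[
    {"hand":35,"tx":0,"ty":0,"tz":1,"wx":0,"wy":0,"wz":0},
    {"hand":35,"tx":0,"ty":0,"tz":0,"wx":0,"wy":0,"wz":0},
  ],
)

```text
clock: 9.52
eef_pos: [539.3, 226.9, 39.7]
tcp_rot: [-3.141, 0.0, 1.447]
contact_force: [-0.9, -0.0, -1.7]
opening: 0.529
grasp_force: 51.9
```

Emit:
arm_command(
  deltas=[
    {"hand":35,"tx":0,"ty":0,"tz":1,"wx":0,"wy":0,"wz":0},
    {"hand":35,"tx":0,"ty":0,"tz":0,"wx":0,"wy":0,"wz":0},
  ],
)

```text
clock: 9.78
eef_pos: [540.0, 226.8, 39.5]
tcp_rot: [3.14, -0.0, 1.447]
contact_force: [-0.0, -1.6, 6.1]
opening: 0.528
grasp_force: 52.7
```

Emit:
arm_command(
  deltas=[
    {"hand":35,"tx":0,"ty":0,"tz":1,"wx":0,"wy":0,"wz":0},
    {"hand":35,"tx":0,"ty":0,"tz":0,"wx":0,"wy":0,"wz":0},
  ],
)

```text
clock: 10.02
eef_pos: [540.7, 226.8, 39.5]
tcp_rot: [3.139, -0.0, 1.447]
contact_force: [-0.3, -3.9, 15.4]
opening: 0.527
grasp_force: 53.8
```

Emit:
arm_command(
  deltas=[
    {"hand":35,"tx":0,"ty":0,"tz":-1.2,"wx":0,"wy":0,"wz":0},
    {"hand":70,"tx":0,"ty":0,"tz":0,"wx":0,"wy":0,"wz":0},
    {"hand":70,"tx":0,"ty":0,"tz":0,"wx":0,"wy":0,"wz":0},
    {"hand":70,"tx":0,"ty":0,"tz":0,"wx":0,"wy":0,"wz":0},
    {"hand":70,"tx":0,"ty":0,"tz":-15,"wx":0,"wy":0,"wz":0},
    {"hand":70,"tx":0,"ty":0,"tz":-30,"wx":0,"wy":0,"wz":0},
    {"hand":70,"tx":0,"ty":0,"tz":-45,"wx":0,"wy":0,"wz":0},
    {"hand":70,"tx":0,"ty":0,"tz":-45,"wx":0,"wy":0,"wz":0},
  ],
)

```text
clock: 11.02
eef_pos: [539.3, 226.9, 176.3]
tcp_rot: [3.141, -0.0, 1.447]
contact_force: [0.5, 0.4, -0.2]
opening: 0.816
grasp_force: 0.0
```

Emit:
arm_command(
  deltas=[
    {"hand":0,"tx":0,"ty":-40,"tz":0,"wx":0,"wy":0,"wz":0},
    {"hand":0,"tx":0,"ty":-40,"tz":0,"wx":0,"wy":0,"wz":0},
    {"hand":0,"tx":0,"ty":-40,"tz":0,"wx":0,"wy":0,"wz":0},
    {"hand":0,"tx":0,"ty":-39,"tz":0,"wx":0,"wy":0,"wz":0},
    {"hand":0,"tx":0,"ty":0,"tz":0,"wx":0,"wy":0,"wz":-0.17},
    {"hand":0,"tx":0,"ty":0,"tz":0,"wx":0,"wy":0,"wz":-0.18},
    {"hand":0,"tx":0,"ty":0,"tz":0,"wx":0,"wy":0,"wz":-0.18},
    {"hand":0,"tx":0,"ty":0,"tz":0,"wx":0,"wy":0,"wz":-0.18},
  ],
)

```text
clock: 12.02
eef_pos: [381.7, 246.7, 175.0]
tcp_rot: [3.14, 0.0, 2.163]
contact_force: [0.2, 0.3, 0.6]
opening: -0.001
grasp_force: 0.0
```

Emit:
arm_command(
  deltas=[
    {"hand":0,"tx":0,"ty":0,"tz":0,"wx":0,"wy":0,"wz":-0.18},
    {"hand":0,"tx":0,"ty":0,"tz":0,"wx":0,"wy":0,"wz":-0.18},
    {"hand":0,"tx":0,"ty":0,"tz":0,"wx":0,"wy":0,"wz":-0.18},
    {"hand":0,"tx":0,"ty":0,"tz":0,"wx":0,"wy":0,"wz":-0.18},
    {"hand":0,"tx":0,"ty":0,"tz":0,"wx":0,"wy":0,"wz":-0.14},
    {"hand":0,"tx":0,"ty":0,"tz":0,"wx":0,"wy":0,"wz":0},
  ],
)

```text
clock: 12.78
eef_pos: [381.7, 246.7, 174.8]
tcp_rot: [3.141, 0.001, 3.016]
contact_force: [0.5, 0.7, -1.0]
opening: 0.002
grasp_force: 0.0
```

```bash
python3 - <<'E'
from h import *
go(382,246,38,172.9)
f=grab('scene','s3.png')
im=cv2.imread('pics/s3.png')[60:260,370:610]
cv2.imwrite('pics/s3c.png',cv2.resize(im,None,fx=3,fy=3,interpolation=2))
E
```

```text
t 12.775 pos [381.7 246.7 174.8] yaw 172.79 rot [3.1410e+00 7.0000e-04 3.0158e+00] F [ 0.5  0.7 -1. ] grip 0.0 0.002
txyz [ -0.3  -0.7 136.8] wz -0.0018
```

View pics/s3c.png

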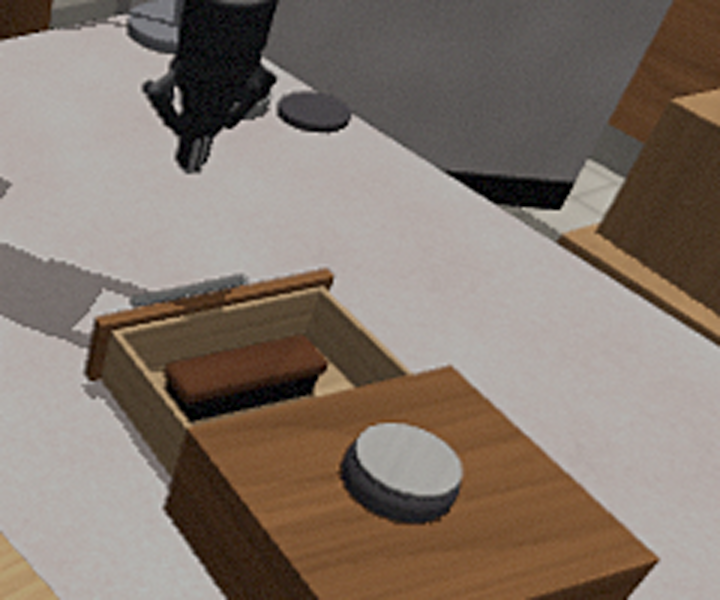

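The brush lies bristles down in the drawer, and the shut gripper is in front of the handle. Next it goes down and pushes along tool -x.

Emit:
arm_command(
  deltas=[
    {"hand":0,"tx":0,"ty":0,"tz":45,"wx":0,"wy":0,"wz":0},
    {"hand":0,"tx":0,"ty":0,"tz":45,"wx":0,"wy":0,"wz":0},
    {"hand":0,"tx":0,"ty":0,"tz":35,"wx":0,"wy":0,"wz":0},
    {"hand":0,"tx":0,"ty":0,"tz":12,"wx":0,"wy":0,"wz":0},
    {"hand":0,"tx":-10,"ty":0,"tz":0,"wx":0,"wy":0,"wz":0},
    {"hand":0,"tx":-8,"ty":0,"tz":0,"wx":0,"wy":0,"wz":0},
    {"hand":0,"tx":-6,"ty":0,"tz":0,"wx":0,"wy":0,"wz":0},
    {"hand":0,"tx":-6,"ty":0,"tz":0,"wx":0,"wy":0,"wz":0},
  ],
)

```text
clock: 13.82
eef_pos: [412.2, 243.0, 37.7]
tcp_rot: [3.141, 0.001, 3.016]
contact_force: [-1.0, 0.2, 1.4]
opening: 0.002
grasp_force: 0.4
```

Emit:
arm_command(
  deltas=[
    {"hand":0,"tx":-6,"ty":0,"tz":0,"wx":0,"wy":0,"wz":0},
    {"hand":0,"tx":-6,"ty":0,"tz":0,"wx":0,"wy":0,"wz":0},
    {"hand":0,"tx":-6,"ty":0,"tz":0,"wx":0,"wy":0,"wz":0},
    {"hand":0,"tx":-6,"ty":0,"tz":0,"wx":0,"wy":0,"wz":0},
    {"hand":0,"tx":-6,"ty":0,"tz":0,"wx":0,"wy":0,"wz":0},
  ],
)

```text
clock: 14.45
eef_pos: [441.5, 239.1, 36.9]
tcp_rot: [-3.142, -0.0, 3.017]
contact_force: [-1.3, 0.8, 0.4]
opening: 0.001
grasp_force: 0.6
```

Emit:
arm_command(
  deltas=[
    {"hand":0,"tx":-8,"ty":0,"tz":0,"wx":0,"wy":0,"wz":0},
    {"hand":0,"tx":-8,"ty":0,"tz":0,"wx":0,"wy":0,"wz":0},
    {"hand":0,"tx":-8,"ty":0,"tz":0,"wx":0,"wy":0,"wz":0},
    {"hand":0,"tx":-8,"ty":0,"tz":0,"wx":0,"wy":0,"wz":0},
    {"hand":0,"tx":-8,"ty":0,"tz":0,"wx":0,"wy":0,"wz":0},
  ],
)

```text
clock: 15.08
eef_pos: [481.3, 234.1, 37.0]
tcp_rot: [-3.142, -0.0, 3.017]
contact_force: [-0.7, 1.6, -0.3]
opening: 0.001
grasp_force: 0.6
```

```bash
python3 - <<'E'
from h import *
go(560,225,38,172.9)
E
```

```text
t 15.075 pos [481.3 234.1  37. ] yaw 172.85 rot [-3.1416 -0.      3.0168] F [-0.7  1.6 -0.3] grip 0.6 0.001
txyz [-79.2   0.8  -1. ] wz -0.0009
```

```bash
cat > d.py <<'E'
from h import *
def profile():
    f=grab('top'); h=cv2.cvtColor(f['image'],cv2.COLOR_RGB2HSV)
    x=np.array([.9925,-.122]); y=np.array([.122,.9925]); o=np.array([560,226.])
    for off in(-95,90):
        p=[np.r_[o+x*t+y*off,80] for t in range(-140,90,4)]
        sat=[int(h[int(round(v)),int(round(u)),1]) for u,v in proj(f,p)]
        i=next((i for i,s in enumerate(sat) if s>70),None); print(off,'front edge x', None if i is None else -140+4*i, sat[::3])
E
python3 -c "
from d import *
profile()"
```

```text
-95 front edge x -28 [32, 36, 33, 33, 32, 34, 35, 27, 17, 55, 171, 133, 119, 120, 117, 117, 114, 121, 169, 169]
90 front edge x -104 [43, 42, 35, 85, 43, 42, 46, 42, 45, 40, 44, 40, 43, 41, 46, 43, 45, 111, 171, 168]
```

The panel's front edge has moved about 70 mm, so the push is working. I'll keep pushing.

Emit:
arm_command(
  deltas=[
    {"hand":0,"tx":-8,"ty":0,"tz":0,"wx":0,"wy":0,"wz":0},
    {"hand":0,"tx":-8,"ty":0,"tz":0,"wx":0,"wy":0,"wz":0},
    {"hand":0,"tx":-8,"ty":0,"tz":0,"wx":0,"wy":0,"wz":0},
    {"hand":0,"tx":-8,"ty":0,"tz":0,"wx":0,"wy":0,"wz":0},
    {"hand":0,"tx":-8,"ty":0,"tz":0,"wx":0,"wy":0,"wz":0},
    {"hand":0,"tx":-8,"ty":0,"tz":0,"wx":0,"wy":0,"wz":0},
    {"hand":0,"tx":-6,"ty":0,"tz":0,"wx":0,"wy":0,"wz":0},
    {"hand":0,"tx":-5,"ty":0,"tz":0,"wx":0,"wy":0,"wz":0},
  ],
)

```text
clock: 16.12
eef_pos: [539.8, 226.8, 37.0]
tcp_rot: [3.142, 0.0, 3.017]
contact_force: [-0.3, -0.0, -0.6]
opening: -0.002
grasp_force: 0.6
```

Emit:
arm_command(
  deltas=[
    {"hand":0,"tx":-4,"ty":0,"tz":0,"wx":0,"wy":0,"wz":0},
    {"hand":0,"tx":-3,"ty":0,"tz":0,"wx":0,"wy":0,"wz":0},
    {"hand":0,"tx":-2,"ty":0,"tz":0,"wx":0,"wy":0,"wz":0},
  ],
)

```text
clock: 16.5
eef_pos: [548.4, 225.7, 37.0]
tcp_rot: [-3.142, 0.0, 3.017]
contact_force: [-1.2, 0.8, 0.0]
opening: 0.002
grasp_force: 0.5
```

Emit:
arm_command(
  deltas=[
    {"hand":0,"tx":-2,"ty":0,"tz":0,"wx":0,"wy":0,"wz":0},
    {"hand":0,"tx":-2,"ty":0,"tz":0,"wx":0,"wy":0,"wz":0},
  ],
)

```text
clock: 16.75
eef_pos: [552.3, 225.2, 37.0]
tcp_rot: [-3.142, -0.0, 3.017]
contact_force: [-0.6, 1.9, 0.5]
opening: 0.002
grasp_force: 0.5
```

Emit:
arm_command(
  deltas=[
    {"hand":0,"tx":-2,"ty":0,"tz":0,"wx":0,"wy":0,"wz":0},
    {"hand":0,"tx":-2,"ty":0,"tz":0,"wx":0,"wy":0,"wz":0},
  ],
)

```text
clock: 17.0
eef_pos: [556.4, 224.7, 37.0]
tcp_rot: [3.142, 0.0, 3.017]
contact_force: [-1.5, 1.0, -0.1]
opening: 0.001
grasp_force: 0.5
```

Emit:
arm_command(
  deltas=[
    {"hand":0,"tx":-1.5,"ty":0,"tz":0,"wx":0,"wy":0,"wz":0},
    {"hand":0,"tx":-1.5,"ty":0,"tz":0,"wx":0,"wy":0,"wz":0},
  ],
)

```text
clock: 17.25
eef_pos: [559.3, 224.3, 37.0]
tcp_rot: [-3.142, -0.0, 3.017]
contact_force: [-0.5, 1.0, -0.4]
opening: 0.003
grasp_force: 0.5
```

Emit:
arm_command(
  deltas=[
    {"hand":0,"tx":-1.5,"ty":0,"tz":0,"wx":0,"wy":0,"wz":0},
    {"hand":0,"tx":-1.5,"ty":0,"tz":0,"wx":0,"wy":0,"wz":0},
  ],
)

```text
clock: 17.5
eef_pos: [562.0, 223.9, 36.9]
tcp_rot: [-3.141, -0.001, 3.017]
contact_force: [-5.7, 3.4, 2.7]
opening: -0.0
grasp_force: 3.1
```

Emit:
arm_command(
  deltas=[
    {"hand":0,"tx":-1.5,"ty":0,"tz":0,"wx":0,"wy":0,"wz":0},
    {"hand":0,"tx":0,"ty":0,"tz":0,"wx":0,"wy":0,"wz":0},
  ],
)

```text
clock: 17.75
eef_pos: [561.9, 223.9, 36.9]
tcp_rot: [-3.141, -0.003, 3.016]
contact_force: [-8.5, 4.0, 5.9]
opening: -0.001
grasp_force: 4.3
```

Emit:
arm_command(
  deltas=[
    {"hand":0,"tx":-1,"ty":0,"tz":0,"wx":0,"wy":0,"wz":0},
    {"hand":0,"tx":0,"ty":0,"tz":0,"wx":0,"wy":0,"wz":0},
  ],
)

```text
clock: 18.0
eef_pos: [562.0, 223.9, 36.9]
tcp_rot: [-3.141, -0.005, 3.017]
contact_force: [-11.8, 4.9, 7.4]
opening: 0.001
grasp_force: 6.2
```

```bash
python3 -c "
from d import *
go(470,235,37)
profile()"
```

```text
t 18.0 pos [562.  223.9  36.9] yaw 172.83 rot [-3.1407 -0.0049  3.0165] F [-11.8   4.9   7.4] grip 6.2 0.001
txyz [92.7 -0.4  0.3] wz None
-95 front edge x 48 [34, 30, 33, 33, 36, 33, 33, 41, 32, 37, 37, 33, 32, 16, 10, 17, 188, 171, 170, 170]
90 front edge x 0 [42, 43, 43, 47, 39, 42, 46, 44, 43, 49, 42, 27, 28, 44, 42, 41, 42, 41, 33, 43]
```

The drawer hit its stop, with the panel flush and the force rising. Next the gripper backs off and goes to the pan handle.

Emit:
arm_command(
  deltas=[
    {"hand":0,"tx":15,"ty":0,"tz":0,"wx":0,"wy":0,"wz":0},
    {"hand":0,"tx":38,"ty":0,"tz":0,"wx":0,"wy":0,"wz":0},
    {"hand":0,"tx":40,"ty":0,"tz":0,"wx":0,"wy":0,"wz":0},
    {"hand":0,"tx":0,"ty":0,"tz":-40,"wx":0,"wy":0,"wz":0},
    {"hand":0,"tx":0,"ty":0,"tz":-55,"wx":0,"wy":0,"wz":0},
    {"hand":40,"tx":0,"ty":0,"tz":-50,"wx":0,"wy":0,"wz":0},
    {"hand":40,"tx":-7,"ty":-50,"tz":0,"wx":0,"wy":0,"wz":0},
    {"hand":40,"tx":-7,"ty":-50,"tz":0,"wx":0,"wy":0,"wz":0},
  ],
)

```text
clock: 19.05
eef_pos: [473.9, 133.4, 182.8]
tcp_rot: [3.141, 0.003, 3.019]
contact_force: [0.8, -0.1, -0.6]
opening: 0.469
grasp_force: 0.0
```

Emit:
arm_command(
  deltas=[
    {"hand":40,"tx":-7,"ty":-50,"tz":0,"wx":0,"wy":0,"wz":0},
    {"hand":40,"tx":-7,"ty":-50,"tz":0,"wx":0,"wy":0,"wz":0},
    {"hand":40,"tx":-7,"ty":-50,"tz":0,"wx":0,"wy":0,"wz":0},
    {"hand":40,"tx":-7,"ty":-50,"tz":0,"wx":0,"wy":0,"wz":0},
    {"hand":40,"tx":-7,"ty":-50,"tz":0,"wx":0,"wy":0,"wz":0},
    {"hand":40,"tx":-7,"ty":-50,"tz":0,"wx":0,"wy":0,"wz":0},
    {"hand":40,"tx":-7,"ty":-50,"tz":0,"wx":0,"wy":0,"wz":0},
    {"hand":40,"tx":-7,"ty":-50,"tz":0,"wx":0,"wy":0,"wz":0},
  ],
)

```text
clock: 20.05
eef_pos: [479.2, -271.3, 182.0]
tcp_rot: [-3.141, 0.001, 3.017]
contact_force: [0.6, -0.1, -0.2]
opening: 0.465
grasp_force: 0.0
```

Emit:
arm_command(
  deltas=[
    {"hand":40,"tx":-7,"ty":-50,"tz":0,"wx":0,"wy":0,"wz":0},
    {"hand":40,"tx":-7,"ty":-50,"tz":0,"wx":0,"wy":0,"wz":0},
    {"hand":40,"tx":-4,"ty":-48,"tz":0,"wx":0,"wy":0,"wz":0},
    {"hand":40,"tx":0,"ty":0,"tz":0,"wx":0,"wy":0,"wz":0.17},
    {"hand":40,"tx":0,"ty":0,"tz":0,"wx":0,"wy":0,"wz":0.18},
    {"hand":40,"tx":0,"ty":0,"tz":0,"wx":0,"wy":0,"wz":0.18},
    {"hand":40,"tx":0,"ty":0,"tz":0,"wx":0,"wy":0,"wz":0.18},
    {"hand":40,"tx":0,"ty":0,"tz":0,"wx":0,"wy":0,"wz":0.18},
  ],
)

```text
clock: 21.05
eef_pos: [478.7, -418.6, 181.8]
tcp_rot: [-3.141, 0.0, 2.121]
contact_force: [0.2, 0.0, -0.4]
opening: 0.47
grasp_force: 0.0
```

Emit:
arm_command(
  deltas=[
    {"hand":40,"tx":0,"ty":0,"tz":0,"wx":0,"wy":0,"wz":0.18},
    {"hand":40,"tx":0,"ty":0,"tz":0,"wx":0,"wy":0,"wz":0.18},
    {"hand":40,"tx":0,"ty":0,"tz":0,"wx":0,"wy":0,"wz":0.18},
    {"hand":40,"tx":0,"ty":0,"tz":0,"wx":0,"wy":0,"wz":0.18},
    {"hand":40,"tx":0,"ty":0,"tz":0,"wx":0,"wy":0,"wz":0.18},
    {"hand":40,"tx":0,"ty":0,"tz":0,"wx":0,"wy":0,"wz":0.18},
    {"hand":40,"tx":0,"ty":0,"tz":0,"wx":0,"wy":0,"wz":0.18},
    {"hand":40,"tx":0,"ty":0,"tz":0,"wx":0,"wy":0,"wz":0.18},
  ],
)

```text
clock: 22.05
eef_pos: [478.7, -418.6, 181.8]
tcp_rot: [3.141, 0.0, 0.681]
contact_force: [0.4, -0.7, -0.3]
opening: 0.465
grasp_force: 0.0
```

```bash
python3 - <<'E'
from m import *
go(476,-420.5,31,30)
# handle centreline in both views: bright, low-sat pixels off the board edge between image points
for n,a in(('top',None),('scene',None)):
    f=grab(n,n+'4.png'); h=cv2.cvtColor(f['image'],cv2.COLOR_RGB2HSV); g=f['image'].max(2).astype(int)
    c=np.array([576,-363]);u=-np.array([np.cos(np.radians(30)),np.sin(np.radians(30))]);v=np.array([-u[1],u[0]])
    for t in(80,100,120,140,160):
        o=np.arange(-24,25,2); p=[np.r_[c+u*t+v*k,56] for k in o]
        q=proj(f,p); print(n,t,[int(cv2.getRectSubPix(f['image'],(1,1),(float(a),float(b)))[0,0,2]) for a,b in q])
E
```

```text
t 22.05 pos [ 478.7 -418.6  181.8] yaw 39.01 rot [3.1412e+00 4.0000e-04 6.8090e-01] F [ 0.4 -0.7 -0.3] grip 0.0 0.465
txyz [ -3.3  -0.3 150.8] wz 0.1573
top 80 [50, 50, 49, 48, 47, 47, 45, 45, 51, 58, 64, 65, 62, 54, 46, 43, 36, 33, 30, 32, 33, 32, 32, 33, 33]
top 100 [40, 44, 51, 61, 70, 83, 98, 112, 131, 134, 142, 148, 153, 151, 153, 153, 153, 150, 148, 146, 144, 143, 143, 141, 140]
top 120 [170, 173, 175, 175, 176, 175, 173, 171, 170, 169, 168, 166, 164, 163, 161, 160, 157, 154, 151, 150, 146, 144, 142, 140, 138]
top 140 [45, 45, 44, 43, 43, 43, 42, 40, 42, 44, 49, 60, 70, 82, 95, 105, 117, 126, 126, 128, 130, 132, 134, 135, 135]
top 160 [86, 86, 86, 87, 89, 89, 85, 80, 75, 67, 59, 53, 51, 51, 51, 52, 52, 51, 49, 55, 65, 78, 93, 106, 118]
scene 80 [170, 172, 174, 174, 172, 172, 172, 175, 164, 119, 88, 89, 91, 93, 93, 95, 96, 85, 76, 126, 153, 109, 108, 110, 108]
scene 100 [108, 108, 106, 109, 108, 109, 110, 110, 103, 90, 91, 91, 93, 93, 92, 96, 97, 86, 70, 86, 106, 109, 107, 109, 111]
scene 120 [174, 174, 172, 171, 170, 171, 175, 180, 153, 107, 91, 92, 95, 93, 92, 94, 93, 82, 75, 133, 178, 152, 110, 105, 108]
scene 140 [169, 169, 169, 168, 168, 170, 172, 173, 155, 103, 91, 89, 88, 90, 91, 92, 94, 83, 71, 128, 174, 174, 173, 172, 171]
scene 160 [169, 168, 169, 169, 172, 171, 168, 171, 168, 148, 148, 146, 146, 146, 148, 149, 142, 105, 85, 133, 171, 174, 172, 173, 171]
```

The handle's centreline is within 1 mm of the estimate at 30°. Next it finishes the turn, goes down and grips gently.

Emit:
arm_command(
  deltas=[
    {"hand":40,"tx":-3.3,"ty":0,"tz":0,"wx":0,"wy":0,"wz":0.157},
    {"hand":40,"tx":0,"ty":0.5,"tz":40,"wx":0,"wy":0,"wz":0},
    {"hand":40,"tx":0,"ty":0,"tz":45,"wx":0,"wy":0,"wz":0},
    {"hand":40,"tx":0,"ty":0,"tz":35,"wx":0,"wy":0,"wz":0},
    {"hand":40,"tx":0,"ty":0,"tz":20,"wx":0,"wy":0,"wz":0},
    {"hand":40,"tx":0,"ty":0,"tz":10,"wx":0,"wy":0,"wz":0},
    {"hand":40,"tx":0,"ty":0,"tz":0,"wx":0,"wy":0,"wz":0},
  ],
)

```text
clock: 23.02
eef_pos: [476.9, -421.4, 32.1]
tcp_rot: [3.141, -0.0, 0.531]
contact_force: [0.5, -0.2, -0.7]
opening: 0.47
grasp_force: 0.0
```

```bash
python3 -c "
from h import *
go(476,-421,31,30)"
```

```text
t 23.025 pos [ 476.9 -421.4   32.1] yaw 30.41 rot [ 3.1414 -0.      0.5308] F [ 0.5 -0.2 -0.7] grip 0.0 0.47
txyz [-0.6 -0.8  1.1] wz 0.0072
```

Emit:
arm_command(
  deltas=[
    {"hand":24,"tx":0,"ty":0,"tz":0.5,"wx":0,"wy":0,"wz":0},
    {"hand":24,"tx":0,"ty":0,"tz":0,"wx":0,"wy":0,"wz":0},
    {"hand":20,"tx":0,"ty":0,"tz":0,"wx":0,"wy":0,"wz":0},
    {"hand":17,"tx":0,"ty":0,"tz":0,"wx":0,"wy":0,"wz":0},
    {"hand":14,"tx":0,"ty":0,"tz":0,"wx":0,"wy":0,"wz":0},
    {"hand":10,"tx":0,"ty":0,"tz":0,"wx":0,"wy":0,"wz":0},
    {"hand":10,"tx":0,"ty":0,"tz":0,"wx":0,"wy":0,"wz":0},
  ],
  squeeze=25,
)

```text
clock: 23.9
eef_pos: [477.0, -421.7, 31.8]
tcp_rot: [3.141, -0.0, 0.53]
contact_force: [-0.2, -1.8, 5.1]
opening: 0.206
grasp_force: 24.6
```

```bash
python3 - <<'E'
from h import *
s=r.sense();print(s['wrist_torque'])
p=s['eef_pos']; go(*(p+[-16,208,0]))
E
```

```text
[-0.37131287  0.05497714 -0.06462893]
t 23.9 pos [ 477.  -421.7   31.8] yaw 30.36 rot [ 3.1406e+00 -1.0000e-04  5.2980e-01] F [-0.2 -1.8  5.1] grip 24.6 0.206
txyz [  91.3 -187.6   -0.2] wz None
```

Emit:
arm_command(
  deltas=[
    {"hand":10,"tx":0,"ty":0,"tz":-0.4,"wx":0,"wy":0,"wz":0},
    {"hand":10,"tx":0,"ty":0,"tz":0,"wx":0,"wy":0,"wz":0},
  ],
)

```text
clock: 24.15
eef_pos: [477.0, -421.6, 32.0]
tcp_rot: [3.141, -0.0, 0.53]
contact_force: [-0.5, -3.6, 3.3]
opening: 0.206
grasp_force: 24.5
```

Emit:
arm_command(
  deltas=[
    {"hand":10,"tx":1,"ty":-2,"tz":0,"wx":0,"wy":0,"wz":0},
    {"hand":10,"tx":2,"ty":-4,"tz":0,"wx":0,"wy":0,"wz":0},
    {"hand":10,"tx":2,"ty":-4,"tz":0,"wx":0,"wy":0,"wz":0},
    {"hand":10,"tx":2,"ty":-4,"tz":0,"wx":0,"wy":0,"wz":0},
  ],
)

```text
clock: 24.65
eef_pos: [476.0, -406.2, 32.1]
tcp_rot: [3.14, -0.0, 0.529]
contact_force: [0.0, -5.7, 3.5]
opening: 0.206
grasp_force: 25.1
```

Emit:
arm_command(
  deltas=[
    {"hand":10,"tx":3.5,"ty":-7.2,"tz":0,"wx":0,"wy":0,"wz":0},
    {"hand":10,"tx":3.5,"ty":-7.2,"tz":0,"wx":0,"wy":0,"wz":0},
    {"hand":10,"tx":3.5,"ty":-7.2,"tz":0,"wx":0,"wy":0,"wz":0},
    {"hand":10,"tx":3.5,"ty":-7.2,"tz":0,"wx":0,"wy":0,"wz":0},
    {"hand":10,"tx":3.5,"ty":-7.2,"tz":0,"wx":0,"wy":0,"wz":0},
    {"hand":10,"tx":3.5,"ty":-7.2,"tz":0,"wx":0,"wy":0,"wz":0},
    {"hand":10,"tx":3.5,"ty":-7.2,"tz":0,"wx":0,"wy":0,"wz":0},
    {"hand":10,"tx":3.5,"ty":-7.2,"tz":0,"wx":0,"wy":0,"wz":0},
  ],
)

```text
clock: 25.65
eef_pos: [471.1, -342.1, 32.1]
tcp_rot: [3.14, -0.0, 0.529]
contact_force: [0.3, -5.4, 3.5]
opening: 0.208
grasp_force: 25.1
```

```bash
cat > p.py <<'E'
from m import *
def pan(c0):
    """wax disc centre in both views; z of wax surface calibrated by comparing views"""
    for n in('scene','top'):
        f=grab(n,n+'p.png'); g=f['image'].max(2)
        seed=proj(f,[c0[0],c0[1],50])[0]
        m=comp(g<45,seed); ys,xs=np.nonzero(m)
        k=cv2.morphologyEx(m,cv2.MORPH_OPEN,np.ones((5,5),np.uint8))
        cn=max(cv2.findContours(k,0,1)[0],key=cv2.contourArea); e=cv2.fitEllipse(cn)
        print(n,m.sum(),np.round(e[1],1),ray(f,e[0],50)[0,:2].round(1))
E
python3 - <<'E'
from p import *
go(461,-213.7,32); pan((571,-292))
E
```

```text
t 25.65 pos [ 471.1 -342.1   32.1] yaw 30.33 rot [ 3.1403e+00 -3.0000e-04  5.2940e-01] F [ 0.3 -5.4  3.5] grip 25.1 0.208
txyz [ 5.610e+01 -1.159e+02 -1.000e-01] wz None
scene 929 [28.5 39.4] [ 576.2 -286.9]
top 712 [28.3 29.6] [ 570.4 -284.5]
```

Emit:
arm_command(
  deltas=[
    {"hand":10,"tx":3.5,"ty":-7.2,"tz":0,"wx":0,"wy":0,"wz":0},
    {"hand":10,"tx":3.5,"ty":-7.2,"tz":0,"wx":0,"wy":0,"wz":0},
    {"hand":10,"tx":3.5,"ty":-7.2,"tz":0,"wx":0,"wy":0,"wz":0},
    {"hand":10,"tx":3.5,"ty":-7.2,"tz":0,"wx":0,"wy":0,"wz":0},
    {"hand":10,"tx":3.5,"ty":-7.2,"tz":0,"wx":0,"wy":0,"wz":0},
    {"hand":10,"tx":3.5,"ty":-7.2,"tz":0,"wx":0,"wy":0,"wz":0},
    {"hand":10,"tx":3.5,"ty":-7.2,"tz":0,"wx":0,"wy":0,"wz":0},
    {"hand":10,"tx":3.5,"ty":-7.2,"tz":0,"wx":0,"wy":0,"wz":0},
  ],
)

```text
clock: 26.75
eef_pos: [466.1, -278.3, 32.0]
tcp_rot: [3.141, -0.0, 0.53]
contact_force: [1.0, -6.5, 4.9]
opening: 0.205
grasp_force: 25.2
```

Emit:
arm_command(
  deltas=[
    {"hand":10,"tx":3.5,"ty":-7.2,"tz":0,"wx":0,"wy":0,"wz":0},
    {"hand":10,"tx":3.5,"ty":-7.2,"tz":0,"wx":0,"wy":0,"wz":0},
    {"hand":10,"tx":3.5,"ty":-7.2,"tz":0,"wx":0,"wy":0,"wz":0},
    {"hand":10,"tx":3.5,"ty":-7.2,"tz":0,"wx":0,"wy":0,"wz":0},
    {"hand":10,"tx":3.5,"ty":-7.2,"tz":0,"wx":0,"wy":0,"wz":0},
    {"hand":10,"tx":3.5,"ty":-7.2,"tz":0,"wx":0,"wy":0,"wz":0},
    {"hand":10,"tx":2,"ty":-4,"tz":0,"wx":0,"wy":0,"wz":0},
    {"hand":10,"tx":0,"ty":0,"tz":0,"wx":0,"wy":0,"wz":0},
  ],
)

```text
clock: 27.75
eef_pos: [461.9, -225.5, 31.9]
tcp_rot: [3.142, -0.0, 0.53]
contact_force: [1.8, -2.3, 2.3]
opening: 0.206
grasp_force: 24.6
```

```bash
python3 - <<'E'
from p import *
go(461,-213.7,32); pan((561,-158))
im=cv2.imread('pics/scenep.png')[190:310,260:420]
cv2.imwrite('pics/p2c.png',cv2.resize(im,None,fx=5,fy=5,interpolation=2))
E
```

```text
t 27.75 pos [ 461.9 -225.5   31.9] yaw 30.36 rot [ 3.1416e+00 -2.0000e-04  5.2990e-01] F [ 1.8 -2.3  2.3] grip 24.6 0.206
txyz [  5.1 -10.6  -0.1] wz None
scene 783 [25.4 36.9] [ 566.7 -170.6]
top 471 [19.2 29.8] [ 567.9 -156.4]
```

View pics/p2c.png

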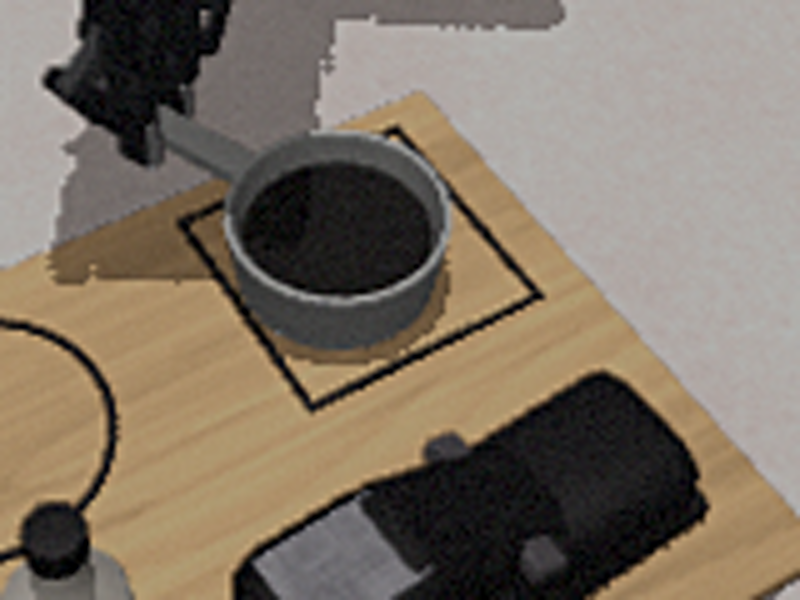

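The pan is upright and partly inside the square, near its left edge in this view. I'll compute the remaining offset from the rim ellipse and the square's corners in the same picture.

```bash
python3 - <<'E'
from m import *
f=grab('scene'); S=lambda a:np.array(a)/5+[260,190]-.4
rim=ray(f,S([(225,218),(450,222),(342,131),(335,307)]),57); sq=ray(f,S([(180,222),(398,126),(543,295),(312,410)]),12)
g=[ray(f,S([p]),57)[0,:2] for p in[(225,218),(450,222),(342,131),(335,307)]]
A=np.c_[2*np.array(g),np.ones(4)]; s=np.linalg.lstsq(A,(np.array(g)**2).sum(1),rcond=None)[0]
c=s[:2]; print('rim centre',c,'rad',np.sqrt(s[2]+c@c),'square',sq.mean(0)[:2])
d=sq.mean(0)[:2]-c; p=r.sense()['eef_pos']; print(d); go(*(p+np.r_[d,0]))
E
```

```text
rim centre [ 563.67688749 -168.90646162] rad 54.96916756580646 square [ 559.24048268 -154.35145982]
[-4.43640481 14.5550018 ]
t 27.9 pos [ 461.9 -225.5   31.8] yaw 30.35 rot [-3.1414e+00 -2.0000e-04  5.2970e-01] F [ 2.3 -0.9  3.5] grip 24.5 0.207
txyz [  3.5 -14.8   0. ] wz None
```

Emit:
arm_command(
  deltas=[
    {"hand":10,"tx":1,"ty":-3,"tz":0,"wx":0,"wy":0,"wz":0},
    {"hand":10,"tx":1,"ty":-4,"tz":0,"wx":0,"wy":0,"wz":0},
    {"hand":10,"tx":1,"ty":-4,"tz":0,"wx":0,"wy":0,"wz":0},
    {"hand":10,"tx":1,"ty":-2,"tz":0,"wx":0,"wy":0,"wz":0},
    {"hand":10,"tx":0,"ty":0,"tz":0,"wx":0,"wy":0,"wz":0},
  ],
)

```text
clock: 28.52
eef_pos: [458.7, -212.5, 32.0]
tcp_rot: [3.141, -0.0, 0.53]
contact_force: [1.1, -3.7, 3.6]
opening: 0.205
grasp_force: 25.0
```

Emit:
arm_command(
  deltas=[
    {"hand":20,"tx":0,"ty":0,"tz":0,"wx":0,"wy":0,"wz":0},
    {"hand":25,"tx":0,"ty":0,"tz":0,"wx":0,"wy":0,"wz":0},
    {"hand":40,"tx":0,"ty":0,"tz":0,"wx":0,"wy":0,"wz":0},
    {"hand":40,"tx":0,"ty":0,"tz":0,"wx":0,"wy":0,"wz":0},
    {"hand":40,"tx":0,"ty":0,"tz":-10,"wx":0,"wy":0,"wz":0},
    {"hand":40,"tx":0,"ty":0,"tz":-40,"wx":0,"wy":0,"wz":0},
    {"hand":40,"tx":0,"ty":0,"tz":-50,"wx":0,"wy":0,"wz":0},
    {"hand":40,"tx":0,"ty":0,"tz":-50,"wx":0,"wy":0,"wz":0},
  ],
)

```text
clock: 29.52
eef_pos: [458.4, -212.2, 184.0]
tcp_rot: [3.141, -0.0, 0.53]
contact_force: [1.1, -0.3, -0.0]
opening: 0.468
grasp_force: 0.0
```

Emit:
arm_command(
  deltas=[
    {"hand":40,"tx":-35,"ty":35,"tz":0,"wx":0,"wy":0,"wz":0},
    {"hand":40,"tx":-35,"ty":35,"tz":0,"wx":0,"wy":0,"wz":0},
    {"hand":40,"tx":0,"ty":0,"tz":0,"wx":0,"wy":0,"wz":0},
  ],
)

```text
clock: 29.9
eef_pos: [433.1, -310.7, 182.9]
tcp_rot: [3.14, -0.0, 0.527]
contact_force: [0.7, 0.6, 0.0]
opening: 0.469
grasp_force: 0.0
```

```bash
python3 - <<'E'
from h import *
a=grab('scene','f.png'); grab('top','ft.png'); go(400,-300,180)
A=cv2.resize(cv2.imread('pics/f.png')[150:350,250:610],(800,444),interpolation=2)
cv2.imwrite('pics/fc.png',A)
from d import profile; profile()
E
```

```text
t 30.0 pos [ 433.3 -308.1  182.2] yaw 30.27 rot [-3.1413e+00 -2.0000e-04  5.2830e-01] F [-0.4  0.5 -0.2] grip 0.0 0.467
txyz [-24.7 -23.8   2.2] wz None
-95 front edge x 48 [18, 18, 15, 15, 15, 16, 18, 13, 16, 17, 10, 14, 10, 13, 12, 16, 217, 173, 165, 173]
90 front edge x 48 [14, 16, 16, 17, 15, 16, 18, 15, 16, 18, 13, 17, 16, 16, 16, 21, 177, 170, 169, 172]
```

View pics/fc.png

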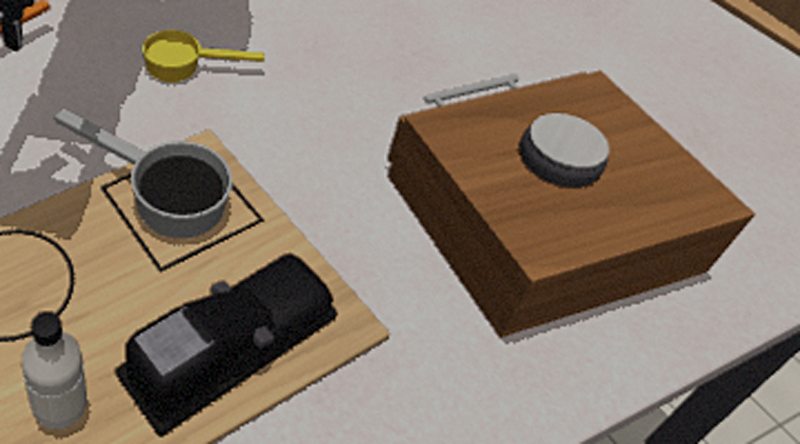

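The drawer is shut, and the pan stands upright and free inside the square (rim about x 132–231, y 142–234 in the crop). One last numeric check of the centring follows.

```bash
python3 - <<'E'
from p import *
pan((560,-155))
f=grab('scene'); S=lambda a:np.array(a)/2.2222+[250,150]-.3
g=ray(f,S([(132,183),(231,186),(184,142.5),(180,235)]),57)[:,:2]
s=np.linalg.lstsq(np.c_[2*g,np.ones(4)],(g**2).sum(1),rcond=None)[0]; print(s[:2],np.sqrt(s[2]+s[:2]@s[:2]))
# base: black pixels of the square outline seen free of the pan, in top view
f=grab('top'); a=cv2.imread('pics/ft.png')
for q in ((-63,0),(63,0),(0,-63),(0,63)):
    c,sn=np.cos(.105),np.sin(.105); u=np.array(q)/63
    print(q,[int(f['image'][int(round(v)),int(round(x))].max()) for x,v in proj(f,[[559.6+(c*u[0]-sn*u[1])*t,-155+(sn*u[0]+c*u[1])*t,12] for t in range(44,84,3)])])
E
```

```text
scene 768 [25.  36.8] [ 563.4 -158. ]
top 690 [28.5 28.8] [ 559.1 -155.6]
[ 570.75508897 -160.84890715] 59.931777585015915
(-63, 0) [51, 95, 135, 167, 169, 169, 144, 81, 106, 165, 173, 171, 167, 153]
(63, 0) [16, 16, 28, 28, 42, 74, 124, 107, 128, 168, 171, 171, 170, 170]
(0, -63) [19, 24, 24, 39, 87, 156, 156, 76, 90, 162, 174, 169, 169, 168]
(0, 63) [22, 22, 72, 146, 174, 162, 87, 73, 153, 171, 171, 170, 170, 169]
```

```bash
python3 -c "
from rig import r
print(r.sign_off())"
```

```text
the job is handed in; nothing more can be done
None
```

The job is handed in: the brush lies bristles down in the shut drawer, and the pan was slid onto the square mark and let go, its centre within about 5 mm of the square's. I did not touch the shoe, bottle or tin.

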